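Hang the gauge on the spring-latch hook, graduations out

TASK

Take the graduated steel gauge out of the wooden block and hang it by its eye on the spring-latch hook of the tool rail, with the graduated face outward (away from the rail), pressing it down past the latch until it sits fully down in the hook and the latch has sprung shut above it. Then try the hook: pull the gauge up against the closed latch with about 10 N to feel that it holds, let it back down fully and let go of it. The hook is light, so never put more than 20 N on it, and leave everything else where it is.

Things in the scene. Friction and masses are not known exactly. Their poses are not given: they have to be found in the camera images.
- gauge: Graduated gauge (loose, 0.19 to 0.29 kg): steel plate 130 tall (z), 56 wide (y), 5 thick (x). Origin at the middle of its foot; z up the plate, +x out of the graduated face, which has black ticks along both long edges and a clamp screw; the back is bare. It starts upright in a slot of the wooden block, foot 10 above the table, facing any way.
- gauge_eye (a point): Middle of the underside of the gauge's top bar, 122 above its foot. The bar is 8 high; under it the eye is a slot 13 wide and 46 tall. This edge rests in the hook. Axes as the gauge.
- gauge_grip (a point): Where to hold the gauge: 10 below its top edge, in mid-width; the fingers close on its two long side edges (56 apart, along y) from straight above. Held lower, the gripper's body would meet the hook or rail.
- gauge_screw (a point): Outer end of the clamp screw on the graduated face: 16 in diameter, standing out 9, 50 above the foot.
- gauge_front (a point): Point in the air 100 straight out from gauge_eye on the graduated side (gauge +x).
- snap_hook: Spring-latch hook fixed on the rail's front. Origin on the rail's face at seat height (179 to 189 above the table); x outward from the rail, y along it, z up. Round bar 7 thick in the x-z plane: from a back plate (5 thick, 26 wide, top 44 above the seat) into a bowl with a flat seat from x = 14 to 22, then up and outward to the tip. The gauge goes on from the front.
- hook_tip (a point): Top of the hook's tip: x = 36, z = 32.5 of the hook. The tip's inner side is at x = 32 at z = 27, and x = 28 at z = 10. Bring the top bar over the tip from outside with gauge_eye at z = 33 to 38, then go down inside it with gauge_eye at x = 25, ending at the seat.
- hook_seat (a point): Middle of the seat, x = 20, z = 0 of the hook. gauge_eye is at z = 0 when fully down. Lifted from here the top bar meets the shut latch after some 12 to 24: the latch of this used hook is bent more or less, so this hard stop (10 to 15 N per mm) must be found by feel.
- latch (a joint): Spring latch across the hook's mouth, rad: 0 shut, to 1.1 pushed down and in. A flap 8 wide from a hinge at x = 5, z = 39 of the hook (about y) to just inside the tip. The spring gives 0.04 N m plus 0.10 N m per rad, 2 to 8 N at the bar. It cannot rise beyond shut. The bar, pushed down, opens it by about 0.5, slips past its end, and it snaps shut above the bar when that is almost on the seat.
- rail: Tool rail (fixed): steel bar 380 long (y), 8 thick, from 180 to 210 above the table, on posts at y = -165 and 165 with feet 110 x 50. Origin on the table under its middle; its front is +x, away from the robot. A ring spanner and a scribe with a wooden handle hang fixed at y = -162 and 162, out to x = 30. The spring-latch hook sits within 30 of the middle.
- tool_block: Wooden block (fixed), 120 (x) by 90 (y) by 35 tall, origin under its middle, with slots at x = -30 and 30, each 7 (x) by 61 (y) and 25 deep. The gauge stands in one, the scraper in the other, widths along the block's y. Lengths in all these notes are in mm.
- scraper: Bystander in the block's other slot: dark steel blade 54 wide, 5 thick, 70 tall without an eye, with a wooden grip on top (total 105). Origin at its foot.
- glue_jar: Bystander: white plastic jar, 56 diameter, 85 tall; origin under its middle.
- padlock: Bystander: brass padlock lying flat, 40 x 46 x 20 with a steel shackle; origin under the case.
- screwdriver: Bystander: lying screwdriver with a blue handle; origin under its middle.
- wrench: Bystander: lying open-ended wrench; origin under its middle.
- steel_bowl: Bystander: steel bowl, 120 diameter, 45 tall; origin under its middle.
- rivet_tin: Bystander: aluminium tin, 60 diameter, 60 tall; origin under its middle.
There are look-alikes about, which are no part of the job. Leave any blue or purple look-alike of the gauge alone.

How it is judged:
On the way, in this order (a step that is already met when the one before it is completed fails the run):
1. the gauge is lifted clear of the wooden block (z of gauge in the frame of tool_block above 0.05 m), for 0.1 s.
2. the gauge is in the bowl of the hook, graduated face outward, and the latch is shut above its top bar (x of gauge_eye in the frame of snap_hook between 0.006 and 0.03 m and y of gauge_eye in the frame of snap_hook between -0.006 and 0.006 m and z of gauge_eye in the frame of snap_hook between -0.004 and 0.008 m and x of gauge_front in the frame of snap_hook above 0.09 m and value of joint latch below 0.1 rad), for 0.2 s.
3. the gauge is lifted against the shut latch, which holds it (over 7 N) (x of gauge_eye in the frame of snap_hook between 0.006 and 0.03 m and y of gauge_eye in the frame of snap_hook between -0.006 and 0.006 m and z of gauge_eye in the frame of snap_hook between 0.01 and 0.028 m and x of gauge_front in the frame of snap_hook above 0.09 m and value of joint latch below 0.1 rad and contact force between gauge and snap_hook above 7 N), for 0.2 s.
At the end, for the whole second after the job is handed in: The gauge hangs at rest, let go: the underside of its top bar is on the hook's seat (within 3 mm in height, between x = 6 and 30 mm and within 6 mm of the hook's middle), the graduated face points outward within 0.3 rad, it is upright within 0.15 rad, and the latch is shut (below 0.1 rad) (x of gauge_eye in the frame of snap_hook between 0.006 and 0.03 m and y of gauge_eye in the frame of snap_hook between -0.006 and 0.006 m and z of gauge_eye in the frame of snap_hook between -0.003 and 0.003 m and x of gauge_front in the frame of snap_hook above 0.09 m and value of joint latch below 0.1 rad and angle between the x axis of gauge and the x axis of snap_hook, either way round below 0.3 rad and angle between gauge's own z axis and vertical below 0.15 rad and linear speed of gauge below 0.02 m/s and angular speed of gauge below 0.4 rad/s); the robot touches nothing.
It fails at once if more than 20 N is put on the hook or its latch (contact force between snap_hook and anything else above 20 N).
It fails at once if a bystander is moved by more than 30 mm (distance of any of scraper, glue_jar, padlock, screwdriver, wrench, steel_bowl, rivet_tin from where it was at the start of the episode above 0.03 m).
It also fails if it takes over 64 s, if anything falls off the work surface, if the arm or the gripper's body presses on something with over 40 N, if the wrist force passes 120 N, or if a joint passes its speed limit or range.

ROBOT

A 7-joint arm with a two-finger parallel gripper is mounted at the origin on the work surface. World frame = base frame: x ahead of the robot, y to its left, z up, the work surface at z = 0. Lengths are in m, angles in rad, forces in N, time in s.
With the tool pointing down it reaches from about 0.4 to 0.875 m from the base axis. Payload 19.3 kg.
Tool frame: the origin (TCP) lies at the very end of the fingers, on their centre line; the grasp point (between the pads) lies 19 mm behind it; z points along the fingers, y is the line along which they close (so a half turn about z gives the same grasp; the last joint's range is limited). The gripper opens to 85 mm and grips with 20 to 120 N. Pads are 22 mm wide; open, the fingers measure 114 mm over their backs; the gripper's body (76 mm by 85 mm) begins 54 mm behind the grasp point. The pads swing forward as they close: fully open they stand 13 mm farther back than shut.
Start: joints at [-1.298, 0.521, -0.036, 1.599, 0.021, 1.021, -0.113], TCP at [0.21, 0.589, 0.231] pointing down, gripper open.
Joint ranges: [-2.91, 2.91], [-0.3, 2.13], [-1.5, 1.42], [0.17, 2.43], [-1.26, 4.41], [0.16, 1.93], [-2.52, 2.52]. Speed limits (rad/s): [1.89, 1.89, 2.39, 2.39, 3.01, 3.01, 3.01].

INTERFACE

Orientations are given as [roll, pitch, yaw] about the fixed x, y, z axes, in that order (R = Rz(yaw) Ry(pitch) Rx(roll)).
In Python, from workcell import bot, grab_frame, calibration, job gives the robot as it stands.
- The arm moves only by the shell command python3 -m creep FILE [FORCE], which reads ROWS from the file FILE. ROWS is a JSON object whose key "plan" holds a list of rows, 1 to 5 of them, each of 7 numbers: the finger opening in m, then dx, dy, dz in a scale on which 1.0 is 750 mm, then a rotation vector rx, ry, rz in fractions of the full range, 1 being 2 pi rad; each row is the pose to reach, as a shift and turn from the pose commanded when the command began, along the tool's axes at that moment; what a row does not reach only later rows make up. A row lasts 1/8 s, in which the tool goes at most 0.0625 m and 0.188 rad, less where a joint would pass 70% of its speed; a pose out of reach is approached as far as the arm can. The fingers move at their own pace and stop on an object; FORCE is the grip in N (left out, the last holds). Time passes only in rows, so rows that do not move let the fingers close. It prints the time, the measured TCP pose, the force, the opening and the grip force at its end. Input that does not fit is refused with a message, and nothing moves.
- bot.observe(): the state, without advancing time (a new reading comes with each control period).
- grab_frame(name): name is "side" or "top"; returns (picture, depth): 420x560x3 uint8, blue, green, red; 420x560 float32, m along the optical axis (not along the pixel's ray), 0 where there is no reading.
- calibration(name): a dict with "vfov" (degrees; the focal length in pixels is half the picture's height over the tangent of half this angle, whatever the lens; pixels are square), "cx", "cy" (the principal point, pixels), "eye" and "attitude" of the camera in the world. Camera axes: x right, y down, z forward; pixel columns grow to the right and rows downward; lengths in m; the calibration is good to about 2 mm. A picture is of the moment at which its call begins. calibration takes no time and is no camera call.
- job.job_done(): hands the job in; it is judged then, once.
The state is a dict: "clock": time; "qpos": joint angles; "qd": joint speeds; "joint_efforts": joint torques, N m; "position": TCP position; "tool_rot": TCP orientation; "force": force on the tool from outside, world axes, zero at the start; "moment": the same for the moment, N m; "grip_width": finger opening in m; "finger_force": force on a finger pad.
Only numpy, scipy, OpenCV 4.12 (cv2) and the standard library are available. Lean on these libraries where they do the work, as an engineer would, in place of code of your own. Each camera call takes 0.05 s, during which the arm holds its last target. There are 200 camera calls.

## Working session

There is one attempt and no reset: what is moved stays moved. The work goes in short steps, Python scripts to look and compute and a shell command to move; the robot and the scene stay as the last step left them, time stands still between calls to the robot, and variables do not carry over. Pictures are saved under pics/ and viewed, at most 10 in all, crops included, and the job is handed in when it is done.

```bash
ls; mkdir -p pics; cat > h.py <<'E'
import numpy as np, cv2
from scipy.spatial.transform import Rotation as R
from workcell import bot, grab_frame, calibration, job
def cam(n):
    c=calibration(n); f=210/np.tan(np.radians(c['vfov'])/2)
    a=np.array(c['attitude'],float)
    M=a if a.shape==(3,3) else R.from_euler('xyz',a).as_matrix()
    return f,c['cx'],c['cy'],np.array(c['eye']),M
def pts(n,d):
    f,cx,cy,e,M=cam(n); v,u=np.mgrid[:d.shape[0],:d.shape[1]]
    P=np.stack([(u-cx)/f*d,(v-cy)/f*d,d],-1)
    W=P@M.T+e; W[d<=0]=np.nan; return W
def ray(n,u,v,z):
    f,cx,cy,e,M=cam(n); r=M@np.array([(u-cx)/f,(v-cy)/f,1]); return e+r*(z-e[2])/r[2]
E
python3 - <<'E'
from h import *
for n in('side','top'):
    p,d=grab_frame(n); cv2.imwrite(f'pics/{n}0.png',p); np.save(n+'0.npy',d); print(n,calibration(n),(d>0).mean())
print(bot.observe())
E
```

```text
pics
side {'vfov': 54.04693100171379, 'cx': 287.4140331256701, 'cy': 215.05020146489812, 'eye': array([ 0.38541474, -1.227287  ,  0.8835395 ]), 'attitude': array([-2.09158675, -0.00754429, -0.13749831])} 0.9960586734693877
top {'vfov': 57.79837393281493, 'cx': 275.50781832167456, 'cy': 211.8027709573477, 'eye': array([ 0.33390191, -0.00934191,  1.29113502]), 'attitude': array([-2.96364439,  0.02555511, -1.58272615])} 0.9958630952380952
{'clock': 0.1, 'qpos': array([-1.29820166,  0.52192089, -0.03630762,  1.59990351,  0.02115922,
        1.02109845, -0.11279014]), 'qd': array([ 2.44351029e-04, -1.75452572e-03, -3.51537983e-04, -9.37881984e-04,
       -9.44644088e-04,  2.34973997e-03, -9.07854287e-05]), 'joint_efforts': array([ 3.35329867e-03, -9.28479624e+01,  1.98364198e+00, -3.70530009e+01,
        1.80919643e-02,  5.39591303e-03, -6.91368678e-05]), 'position': array([0.21001258, 0.58836644, 0.23082139]), 'tool_rot': array([-3.14064639e+00,  3.99950051e-05,  2.79875752e+00]), 'force': array([-0.2298228 , -0.28991116, -0.05873125]), 'moment': array([ 0.00867218,  0.01936694, -0.04272854]), 'finger_force': 0.0, 'grip_width': 0.08523869067179468}
```

View pics/side0.png

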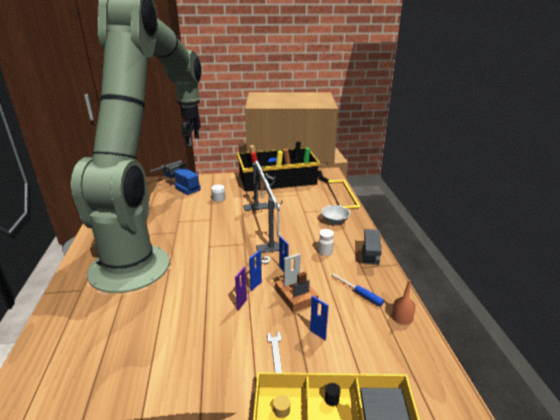

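View pics/top0.png

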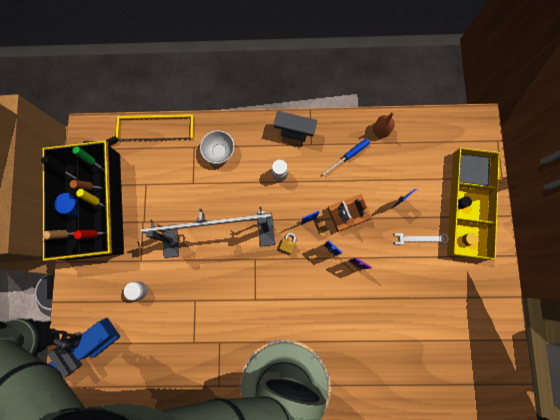

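The top view shows the block at (350,213), with the steel gauge in its left slot at about (343,210). The rail runs from (143,231) to (270,215), with the hook at about (201,215). In the side view the grey gauge is at (292,268). The look-alikes there are blue plates at (255,270), (284,250) and (319,317) and a purple one at (241,288). Only the grey plate in the block fits the description. I'll confirm it in an enlarged crop.

```bash
python3 - <<'E'
from h import *
s=cv2.imread('pics/side0.png'); t=cv2.imread('pics/top0.png')
a=cv2.resize(s[225:325,235:335],(400,400),interpolation=cv2.INTER_CUBIC)
b=cv2.resize(t[180:250,305:405],(400,280),interpolation=cv2.INTER_CUBIC)
c=cv2.resize(t[195:265,135:285],(400,187),interpolation=cv2.INTER_CUBIC)
o=np.zeros((480,800,3),np.uint8); o[:400,:400]=a;o[:280,400:]=b;o[285:472,400:]=c
cv2.imwrite('pics/c1.png',o)
d=np.load('top0.npy'); W=pts('top',d)
np.set_printoptions(precision=3,suppress=True)
# rail, block
def reg(u0,u1,v0,v1,z0,z1):
    w=W[v0:v1,u0:u1]; m=(w[...,2]>z0)&(w[...,2]<z1); return w[m]
print('table z',np.nanmedian(W[300:330,150:230,2]))
r=reg(135,285,195,250,.19,.23); print('rail',len(r),np.median(r,0)); 
print(cv2.minAreaRect((r[:,:2]*1000).astype(np.float32)), np.median(r[:,2]))
b=reg(310,390,185,245,.025,.045); print('block',len(b),np.median(b[:,2]),cv2.minAreaRect((b[:,:2]*1000).astype(np.float32)))
g=reg(310,390,185,245,.05,.2); 
for z0 in(.06,.08,.1,.12,.13): 
  q=g[(g[:,2]>z0)&(g[:,2]<z0+.02)]; print(z0,len(q),np.median(q,0) if len(q) else '')
E
```

```text
table z -0.0007407176890612543
rail 661 [0.502 0.231 0.208]
((513.4368896484375, 221.54196166992188), (63.725257873535156, 379.10516357421875), 6.0148234367370605) 0.20832405648607621
block 722 0.03458013989612252 ((542.8500366210938, -200.06423950195312), (104.57439422607422, 195.97889709472656), 28.46390151977539)
0.06 72 [ 0.546 -0.199  0.07 ]
0.08 55 [ 0.551 -0.201  0.089]
0.1 74 [ 0.563 -0.251  0.113]
0.12 73 [ 0.538 -0.189  0.131]
0.13 59 [ 0.541 -0.196  0.138]
```

View pics/c1.png

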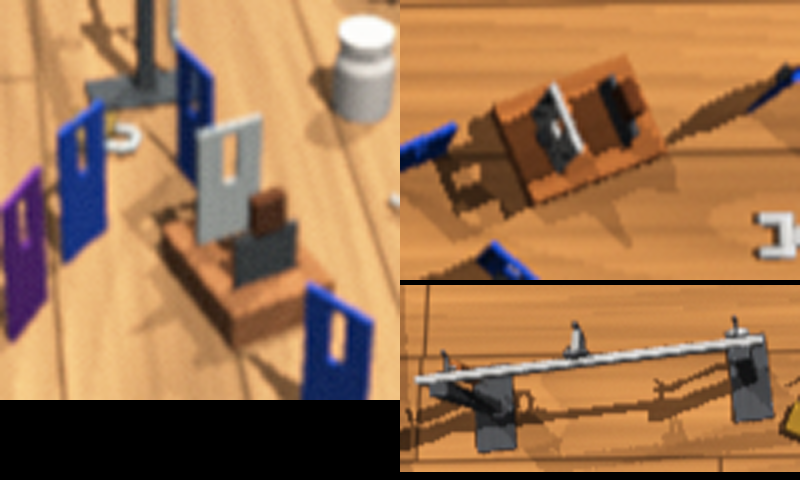

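The crop confirms it. The steel gauge shows its bare back with the eye to the side camera, towards the scraper. In the top crop its screw and ticks are on the left (+y) side, away from the scraper. Next I'll take precise poses.

```bash
cat > m.py <<'E'
from h import *
np.set_printoptions(precision=4,suppress=True)
acc=[grab_frame('top') for _ in range(4)]
p=acc[0][0]; D=np.stack([a[1] for a in acc]); d=np.median(D,0); W=pts('top',d)
def box(u0,u1,v0,v1,f):
    m=np.zeros(d.shape,bool); m[v0:v1,u0:u1]=True; m&=f(W[...,2]); return m
def line(q):
    c=q[:,:2].mean(0); _,_,V=np.linalg.svd(q[:,:2]-c); return c,V[0],(q[:,:2]-c)@V[0],(q[:,:2]-c)@V[1]
# gauge top edge
m=box(325,362,190,230,lambda z:(z>.133)&(z<.148)); q=W[m]; c,v,a,b=line(q)
print('gauge top',len(q),q.mean(0),'dir',np.degrees(np.arctan2(v[1],v[0])),'len',np.ptp(a),np.ptp(b), 'mid',c+v*(a.max()+a.min())/2)
v_,u_=np.nonzero(m); print('pix',u_.min(),u_.max(),v_.min(),v_.max())
# bright pixels by ray
g=p.min(-1); mm=np.zeros(d.shape,bool); mm[190:230,325:362]=g[190:230,325:362]>150
vv,uu=np.nonzero(mm); r=np.array([ray('top',x,y,.14) for x,y in zip(uu,vv)]); c,v,a,b=line(r)
print('bright',len(r),r.mean(0),np.degrees(np.arctan2(v[1],v[0])),np.ptp(a),np.ptp(b),'mid',c+v*(a.max()+a.min())/2)
# block
hsv=cv2.cvtColor(p,cv2.COLOR_BGR2HSV)
m=box(318,380,190,240,lambda z:(z>.03)&(z<.04)); bp=W[m]
print('block',cv2.minAreaRect((bp[:,:2]*1000).astype(np.float32)))
# rail bright
mm=np.zeros(d.shape,bool); mm[205:240,140:275]=(g>130)[205:240,140:275]; mm&=(W[...,2]>.195)&(W[...,2]<.218)
vv,uu=np.nonzero(mm); r=np.array([ray('top',x,y,.21) for x,y in zip(uu,vv)])
c,v,a,b=line(r)
for _ in range(4):
    k=abs(b-np.median(b))<.006; r=r[k]; c,v,a,b=line(r)
print('rail',len(r),c,np.degrees(np.arctan2(v[1],v[0])),np.ptp(a),np.ptp(b),'mid',c+v*(a.max()+a.min())/2)
if v[1]<0:v=-v
n=np.array([v[1],-v[0]]); mid=c+v*((c-c)@v+(a.max()+a.min())/2*np.sign(1))
# hook points in rail frame
m=box(185,215,200,222,lambda z:z>.15)
for V,U in zip(*np.nonzero(m)):
    w=W[V,U]; x=(w[:2]-c)@n; y=(w[:2]-c)@v
    if x>.006: print(U,V,'x%.1f y%.1f z%.1f'%(1e3*x,1e3*y,1e3*w[2]),p[V,U])
E
python3 m.py
```

```text
gauge top 40 [ 0.5469 -0.1992  0.1386] dir -158.92090436943673 len 0.0546218611277838 0.005635952105606799 mid [ 0.5473 -0.1991]
pix 342 350 201 217
bright 29 [ 0.547  -0.1979  0.14  ] -162.365910567133 0.049774223994250744 0.014105444989592715 mid [ 0.5478 -0.1976]
block ((558.1400756835938, -227.92938232421875), (90.19770050048828, 121.22077941894531), 20.762357711791992)
rail 378 [0.5013 0.216 ] -84.11551737392811 0.37859476353588484 0.00958262852921828 mid [0.5009 0.22  ]
200 208 x43.4 y14.5 z212.9 [ 79 113 157]
199 209 x41.2 y17.9 z211.3 [ 64  99 142]
200 209 x40.8 y15.0 z211.7 [86 90 99]
201 209 x40.6 y12.3 z210.6 [ 61  82 113]
200 210 x37.8 y15.2 z211.8 [56 55 57]
201 210 x38.4 y13.2 z207.3 [38 42 50]
202 210 x39.9 y12.0 z198.6 [ 62 101 150]
200 211 x36.5 y17.0 z203.9 [ 78  90 104]
201 211 x35.9 y13.8 z205.2 [85 84 83]
202 211 x35.6 y11.0 z204.9 [ 87  96 113]
200 212 x32.7 y16.4 z208.2 [158 165 173]
201 212 x32.6 y13.8 z206.8 [160 163 161]
202 212 x32.8 y11.4 z204.3 [102 104 106]
203 212 x35.6 y11.6 z188.6 [ 62  98 144]
200 213 x29.7 y16.6 z208.5 [183 189 191]
201 213 x29.0 y1
[... 1175 characters left out ...]
204 218 x19.3 y12.2 z177.8 [ 67  87 115]
197 219 x10.5 y23.7 z222.2 [ 99 113 132]
198 219 x9.6 y20.2 z225.0 [108 106 109]
199 219 x9.6 y17.7 z223.7 [150 153 159]
200 219 x8.9 y14.4 z225.6 [149 150 151]
201 219 x8.7 y11.8 z224.5 [120 120 121]
202 219 x8.1 y8.6 z226.1 [87 83 84]
203 219 x7.8 y5.8 z225.8 [85 82 81]
204 219 x8.2 y3.7 z221.9 [87 88 96]
205 219 x9.1 y2.3 z214.9 [ 61  96 142]
196 220 x7.5 y26.2 z224.7 [ 86  93 110]
197 220 x6.6 y22.7 z228.0 [100 102 107]
198 220 x6.8 y20.5 z224.7 [100  98  97]
199 220 x6.2 y17.3 z226.3 [116 113 112]
200 220 x6.2 y14.9 z224.6 [104 102 102]
201 220 x6.4 y12.6 z221.4 [79 75 76]
205 220 x6.3 y2.6 z214.3 [49 54 68]
206 220 x8.2 y2.1 z202.1 [ 59  88 129]
```

Hook seat is at about rail-frame y = +14.6 and z ≈ 0.182, with the hook's outward axis at world 5.9°. The gauge's top centre is at (0.5475, −0.1992), which agrees with the block's slot. Its face points to 111° and its width lies along 21°. I'll add a helper for shifts in the tool's axes, then raise and travel.

Careful with the scale: shifts go in shares of 750 mm and turns go in shares of 2 pi rad. That gives: -0.628 m / 0.75 = -0.8373, -0.583 m / 0.75 = -0.7773, 0.864 rad / 6.2832 = 0.1375.

```bash
cat > go.py <<'E'
import sys; from h import *
x,y,z,ydir=map(float,sys.argv[1:5])  # ydir: world heading (deg) of tool y
s=bot.observe(); T=R.from_euler('xyz',s['tool_rot']); d=T.inv().apply(np.array([x,y,z])-s['position'])
G=R.from_euler('xyz',[np.pi,0,np.radians(ydir+90)])
print(np.round(d,4),np.round((T.inv()*G).as_rotvec(),4),'|F|',np.round(s['force'],1),'q1,7',s['qpos'][[0,6]].round(2),round(s['clock'],2))
E
echo '{"plan":[[0.085, -0.0267, -0.0267, -0.0733, 0, 0, 0.0159], [0.085, -0.7773, -0.8373, -0.0733, 0, 0, 0.1375], [0.085, -0.7773, -0.8373, -0.0733, 0, 0, 0.1375], [0.085, -0.7773, -0.8373, -0.0733, 0, 0, 0.1375], [0.085, -0.7773, -0.8373, -0.0733, 0, 0, 0.1375]]}' > rows.txt && python3 -m creep rows.txt
python3 go.py .5475 -.1992 .26 20.9
```

```text
clock: 0.92
position: [0.321, 0.3313, 0.2865]
tool_rot: [3.141, -0.0, 1.943]
force: [0.4, 2.1, 0.4]
grip_width: 0.0849
finger_force: 0.0
[-0.5765  0.0183  0.0262] [ 0.0003 -0.0005  0.007 ] |F| [0.4 2.1 0.4] q1,7 [-1.11 -0.5 ] 0.93
```

To row units: -0.5 m / 0.75 = -0.6667, 0.018 m / 0.75 = 0.024.

```bash
echo '{"plan":[[0.085, -0.6667, 0.024, 0, 0, 0, 0], [0.085, -0.6667, 0.024, 0, 0, 0, 0], [0.085, -0.6667, 0.024, 0, 0, 0, 0], [0.085, -0.6667, 0.024, 0, 0, 0, 0], [0.085, -0.6667, 0.024, 0, 0, 0, 0]]}' > rows.txt && python3 -m creep rows.txt
python3 go.py .5475 -.1992 .23 20.9
```

```text
clock: 1.55
position: [0.4467, 0.0453, 0.2866]
tool_rot: [3.141, -0.0, 1.949]
force: [1.2, 1.0, -0.5]
grip_width: 0.085
finger_force: 0.0
[-0.2644  0.0033  0.0566] [ 0.001  -0.0002  0.0136] |F| [ 1.2  1.  -0.5] q1,7 [-0.63  0.26] 1.55
```

To row units: -0.17 m / 0.75 = -0.2267, -0.12 m / 0.75 = -0.16.

```bash
echo '{"plan":[[0.085, -0.08, 0, 0, 0, 0, 0], [0.085, -0.16, 0, 0, 0, 0, 0], [0.085, -0.2267, 0, 0, 0, 0, 0], [0.085, -0.2267, 0, 0, 0, 0, 0], [0.085, -0.2267, 0, 0, 0, 0, 0]]}' > rows.txt && python3 -m creep rows.txt
python3 go.py .5475 -.1992 .111 20.9
```

```text
clock: 2.17
position: [0.5087, -0.1105, 0.2861]
tool_rot: [-3.141, -0.0, 1.949]
force: [-0.6, 0.5, -1.1]
grip_width: 0.0851
finger_force: 0.0
[-0.0968  0.0033  0.175 ] [-0.0004 -0.0004  0.0132] |F| [-0.6  0.5 -1.1] q1,7 [-0.31  0.68] 2.17
```

To row units: -0.097 m / 0.75 = -0.1293, 0.08 m / 0.75 = 0.1067, 0.013 rad / 6.2832 = 0.0021.

```bash
echo '{"plan":[[0.085, -0.08, 0.004, 0, 0, 0, 0.0021], [0.085, -0.1293, 0.004, 0.04, 0, 0, 0.0021], [0.085, -0.1293, 0.004, 0.1067, 0, 0, 0.0021], [0.085, -0.1293, 0.004, 0.1067, 0, 0, 0.0021], [0.085, -0.1293, 0.004, 0.1067, 0, 0, 0.0021]]}' > rows.txt && python3 -m creep rows.txt
python3 go.py .5475 -.1992 .111 20.9
```

```text
clock: 2.8
position: [0.5482, -0.1991, 0.2081]
tool_rot: [3.14, 0.001, 1.937]
force: [0.2, 0.2, 1.2]
grip_width: 0.0852
finger_force: 0.0
[ 0.0002 -0.0009  0.0971] [0.0014 0.0005 0.0015] |F| [0.2 0.2 1.2] q1,7 [-0.1  0.9] 2.8
```

To row units: 0.097 m / 0.75 = 0.1293, 0.08 m / 0.75 = 0.1067.

```bash
echo '{"plan":[[0.085, 0, -0.0013, 0.0533, 0, 0, 0], [0.085, 0, -0.0013, 0.1067, 0, 0, 0], [0.085, 0, -0.0013, 0.1293, 0, 0, 0], [0.085, 0, -0.0013, 0.1293, 0, 0, 0], [0.07, 0, -0.0013, 0.1293, 0, 0, 0]]}' > rows.txt && python3 -m creep rows.txt
python3 go.py .5475 -.1992 .111 20.9
echo '{"plan":[[0.06, 0, 0, 0, 0, 0, 0], [0.05, 0, 0, 0, 0, 0, 0], [0.05, 0, 0, 0, 0, 0, 0], [0.05, 0, 0, 0, 0, 0, 0], [0.05, 0, 0, 0, 0, 0, 0]]}' > rows.txt && python3 -m creep rows.txt 50
python3 go.py .5475 -.1992 .111 20.9
```

```text
clock: 3.42
position: [0.5475, -0.2005, 0.1111]
tool_rot: [3.14, 0.001, 1.936]
force: [-0.1, 0.5, 0.5]
grip_width: 0.0705
finger_force: 0.0
[0.0012 0.0004 0.0001] [0.0019 0.0013 0.0004] |F| [-0.1  0.5  0.5] q1,7 [-0.05  0.96] 3.42
clock: 4.05
position: [0.5475, -0.2007, 0.1107]
tool_rot: [3.14, 0.001, 1.936]
force: [-0.7, -0.5, 11.4]
grip_width: 0.0548
finger_force: 50.4
[ 0.0014  0.0006 -0.0003] [0.0019 0.0013 0.0001] |F| [-0.7 -0.5 11.4] q1,7 [-0.05  0.96] 4.05
```

To row units: -0.17 m / 0.75 = -0.2267, -0.15 m / 0.75 = -0.2.

```bash
echo '{"plan":[[0.05, 0, 0, -0.0133, 0, 0, 0], [0.05, 0, 0, -0.0533, 0, 0, 0], [0.05, 0, 0, -0.12, 0, 0, 0], [0.05, 0, 0, -0.2, 0, 0, 0], [0.05, 0, 0, -0.2267, 0, 0, 0]]}' > rows.txt && python3 -m creep rows.txt
python3 go.py .66 -.06 .28 -84.1
```

```text
clock: 4.68
position: [0.5472, -0.2009, 0.2834]
tool_rot: [3.138, 0.002, 1.935]
force: [0.4, 0.2, -2.5]
grip_width: 0.0542
finger_force: 53.6
[0.0914 0.1556 0.0038] [ 4.8000e-03 -1.8000e-03  1.8323e+00] |F| [ 0.4  0.2 -2.5] q1,7 [-0.14  0.86] 4.67
```

To row units: 0.156 m / 0.75 = 0.208, 0.1 m / 0.75 = 0.1333, 0.9 rad / 6.2832 = 0.1432.

```bash
echo '{"plan":[[0.05, 0.04, 0.0667, 0, 0, 0, 0.0286], [0.05, 0.08, 0.1333, 0, 0, 0, 0.0573], [0.05, 0.1213, 0.208, 0, 0, 0, 0.0859], [0.05, 0.1213, 0.208, 0, 0, 0, 0.1146], [0.05, 0.1213, 0.208, 0, 0, 0, 0.1432]]}' > rows.txt && python3 -m creep rows.txt
python3 go.py .66 .24 .28 -84.1
```

```text
clock: 5.3
position: [0.6599, -0.0588, 0.2796]
tool_rot: [-3.141, 0.001, 1.031]
force: [-0.2, -0.7, -1.8]
grip_width: 0.0549
finger_force: 53.9
[ 0.2564 -0.1535 -0.0005] [0.000e+00 6.000e-04 9.281e-01] |F| [-0.2 -0.7 -1.8] q1,7 [-0.44 -0.17] 5.3
```

To row units: 0.22 m / 0.75 = 0.2933, 0.19 m / 0.75 = 0.2533, 0.9 rad / 6.2832 = 0.1432.

```bash
echo '{"plan":[[0.05, 0.0533, -0.032, 0, 0, 0, 0.0286], [0.05, 0.12, -0.0733, 0, 0, 0, 0.0573], [0.05, 0.1867, -0.1133, 0, 0, 0, 0.0859], [0.05, 0.2533, -0.1533, 0, 0, 0, 0.1146], [0.05, 0.2933, -0.18, 0, 0, 0, 0.1432]]}' > rows.txt && python3 -m creep rows.txt
python3 go.py .66 .24 .28 -84.1
python3 - <<'E'
from h import *
print(bot.observe()['force'])
E
```

```text
clock: 5.92
position: [0.6552, 0.2021, 0.2796]
tool_rot: [-3.141, 0.0, 0.133]
force: [1.8, -0.9, -1.6]
grip_width: 0.0545
finger_force: 53.9
[ 0.0098 -0.0369 -0.0004] [-0.0008  0.0003  0.0299] |F| [ 1.8 -0.9 -1.6] q1,7 [-0.9  -1.33] 5.92
[ 1.7719826  -0.92085703 -1.64643836]
```

To row units: 0.06 m / 0.75 = 0.08, -0.055 m / 0.75 = -0.0733, 0.03 rad / 6.2832 = 0.0048.

```bash
echo '{"plan":[[0.05, 0, -0.0493, 0, 0, 0, 0.0048], [0.05, -0.04, -0.0493, 0.04, 0, 0, 0.0048], [0.05, -0.0733, -0.0493, 0.08, 0, 0, 0.0048], [0.05, -0.0733, -0.0493, 0.08, 0, 0, 0.0048], [0.05, -0.0733, -0.0493, 0.08, 0, 0, 0.0048]]}' > rows.txt && python3 -m creep rows.txt
python3 go.py .60 .2408 .22 -84.1
python3 - <<'E'
from h import *
A=[grab_frame('side') for _ in range(6)]; np.save('s1.npy',np.median([a[1] for a in A],0)); p=A[0][0]; cv2.imwrite('pics/s1f.png',p)
B=[grab_frame('top') for _ in range(6)]; np.save('t1.npy',np.median([a[1] for a in B],0)); q=B[0][0]; cv2.imwrite('pics/t1f.png',q)
o=np.zeros((400,800,3),np.uint8)
o[:,:400]=cv2.resize(p[120:220,230:330],(400,400),interpolation=cv2.INTER_CUBIC)
o[:,400:]=cv2.resize(q[150:250,150:250],(400,400),interpolation=cv2.INTER_CUBIC)
cv2.imwrite('pics/c2.png',o)
E
```

```text
clock: 6.55
position: [0.597, 0.2279, 0.2204]
tool_rot: [-3.141, -0.001, 0.106]
force: [0.3, -0.1, -2.1]
grip_width: 0.0549
finger_force: 53.9
[ 0.0044 -0.0125  0.0004] [-0.0004 -0.0011  0.0031] |F| [ 0.3 -0.1 -2.1] q1,7 [-1.02 -1.35] 6.55
```

View pics/c2.png

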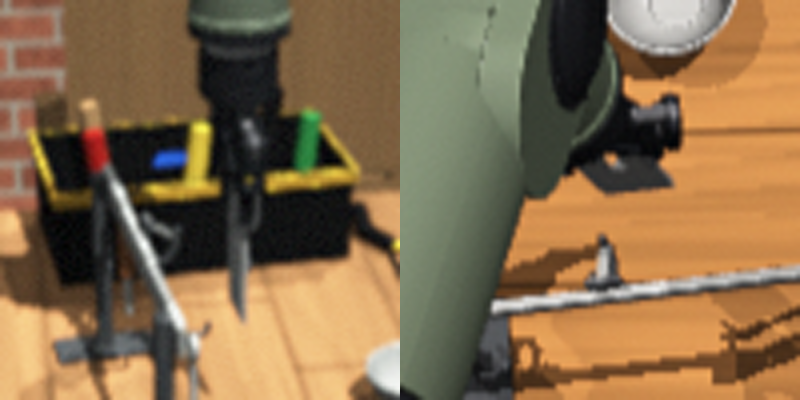

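The side view shows the gauge hanging straight under the gripper at about (290,185), with the hook at about (270,178). In the top view the hook is at (201,215) and the lower gauge at (207,194). I'll now compare both against the robot's pose using depth.

```bash
cat > rel.py <<'E'
from h import *
np.set_printoptions(precision=1,suppress=True)
s=bot.observe(); n=np.array([.9947,.1025]);v=np.array([-.1025,.9947]); c=np.array([.5013,.216])+.004*n+.0146*v
def loc(w): return np.stack([(w[...,:2]-c)@n,(w[...,:2]-c)@v,w[...,2]],-1)*1e3
t=loc(s['position']); print('TCP in hook frame',t)
for nm,f in(('side','s1.npy'),('top','t1.npy')):
    L=loc(pts(nm,np.load(f))); X,Y,Z=L[...,0],L[...,1],L[...,2]
    g=(abs(X-t[0])<12)&(abs(Y-t[1])<40)&(Z>t[2]-110)&(Z<t[2]-18)
    q=L[g]; print(nm,'gauge',len(q),'med',np.median(q,0),'min',np.percentile(q,3,axis=0),'max',np.percentile(q,97,axis=0))
    A=np.c_[q[:,1:],np.ones(len(q))]; co=np.linalg.lstsq(A,q[:,0],rcond=None)[0]; print('  plane x=',co[:2].round(3),'*y,z +',co[2].round(1),'at eye/TCP xy z:',(co@[t[1],t[2]+21,1]).round(1))
    for h in np.arange(t[2]-105,t[2]-15,15):
        k=q[(q[:,2]>=h)&(q[:,2]<h+15)]
        if len(k): print('   z%.0f n%d x %.1f y[%.1f %.1f]'%(h,len(k),np.median(k[:,0]),k[:,1].min(),k[:,1].max()))
    h=(X>4)&(X<42)&(abs(Y)<18)&(Z>170)&(Z<235); q=L[h]
    for a in range(5,42,6):
        k=q[(q[:,0]>=a)&(q[:,0]<a+6)]
        if len(k): print('   hook x%d n%d y[%.1f %.1f] med %.1f z[%.1f %.1f]'%(a,len(k),k[:,1].min(),k[:,1].max(),np.median(k[:,1]),k[:,2].min(),k[:,2].max()))
E
python3 rel.py
```

```text
TCP in hook frame [ 91.8 -12.7 219.3]
side gauge 96 med [ 91.8 -23.  160.3] min [ 91.1 -43.3 120.6] max [ 95.8  13.6 197.3]
  plane x= [-0. -0.] *y,z + 92.3 at eye/TCP xy z: 92.0
   z114 n12 x 92.4 y[-40.0 13.4]
   z129 n17 x 91.8 y[-44.9 12.1]
   z144 n18 x 91.6 y[-43.1 14.7]
   z159 n19 x 91.9 y[-42.2 14.8]
   z174 n15 x 91.9 y[-43.9 13.5]
   z189 n15 x 91.7 y[-46.4 13.3]
   hook x5 n10 y[-16.3 4.2] med -11.8 z[199.4 226.6]
   hook x11 n7 y[-6.6 0.5] med -2.2 z[176.1 225.5]
   hook x17 n2 y[-4.6 0.6] med -2.0 z[181.1 213.1]
   hook x23 n6 y[-5.9 0.7] med -1.9 z[178.8 211.1]
   hook x29 n7 y[-3.3 3.9] med -1.5 z[183.5 206.4]
   hook x35 n7 y[-4.6 0.6] med -2.3 z[191.2 212.3]
top gauge 130 med [ 90.9 -14.4 161.5] min [ 90.3 -41.2 120.7] max [ 93.8  12.8 197. ]
  plane x= [-0.  0.] *y,z + 90.0 at eye/TCP xy z: 91.8
   z114 n17 x 90.9 y[-41.4 13.0]
   z129 n22 x 90.8 y[-41.3 13.1]
   z144 n22 x 90.8 y[-41.4 12.9]
   z159 n24 x 90.9 y[-41.3 13.1]
   z174 n25 x 91.0 y[-41.0 12.8]
   z189 n20 x 91.1 y[-32.9 12.8]
   hook x5 n11 y[-12.2 9.3] med 0.4 z[214.2 226.0]
   hook x11 n7 y[-3.1 4.0] med 0.8 z[181.2 218.8]
   hook x17 n10 y[-3.0 4.4] med -0.3 z[178.1 213.7]
   hook x23 n10 y[-3.2 2.1] med -0.9 z[181.4 209.1]
   hook x29 n7 y[-3.2 2.6] med -1.6 z[186.2 210.9]
   hook x35 n5 y[-2.7 3.4] med -0.2 z[199.0 213.3]
```

Both cameras agree that the gauge sits 14.2 mm from the hook's middle along the rail and 93.5 mm out in hook x, with no tilt. The seat is at z ≈ 181.5 mm. I'll align, then come in over the tip.

To row units: -0.035 m / 0.75 = -0.0467, -0.0142 m / 0.75 = -0.0189, 0.003 rad / 6.2832 = 0.0005.

```bash
echo '{"plan":[[0.05, 0, -0.0189, 0.0133, 0, 0, 0.0005], [0.05, 0, -0.0189, 0.03, 0, 0, 0.0005], [0.05, -0.0267, -0.0189, 0.03, 0, 0, 0.0005], [0.05, -0.0467, -0.0189, 0.03, 0, 0, 0.0005], [0.05, -0.0467, -0.0189, 0.03, 0, 0, 0.0005]]}' > rows.txt && python3 -m creep rows.txt
python3 - <<'E'
from h import *
for n in('side','top'): np.save(n[0]+'1.npy',np.median([grab_frame(n)[1] for _ in range(6)],0))
E
python3 rel.py
```

```text
clock: 7.78
position: [0.5593, 0.2384, 0.1961]
tool_rot: [3.142, 0.001, 0.103]
force: [0.7, -0.2, -1.5]
grip_width: 0.0545
finger_force: 53.9
TCP in hook frame [ 56.8   1.3 196.8]
side gauge 71 med [ 56.3  -2.4 143.6] min [ 55.5 -28.6  99.9] max [ 67.4  21.4 176.2]
  plane x= [-0.  0.] *y,z + 55.6 at eye/TCP xy z: 57.9
   z92 n6 x 56.3 y[-27.7 20.9]
   z107 n10 x 56.1 y[-25.2 23.2]
   z122 n13 x 56.3 y[-27.2 21.0]
   z137 n16 x 56.5 y[-29.8 21.5]
   z152 n16 x 56.2 y[-29.2 22.1]
   z167 n10 x 56.2 y[-28.2 17.8]
   hook x5 n11 y[-15.4 5.2] med -9.6 z[198.4 226.3]
   hook x11 n6 y[-7.9 -2.5] med -3.5 z[176.9 226.3]
   hook x17 n2 y[-2.2 1.3] med -0.4 z[179.9 212.7]
   hook x23 n7 y[-5.1 1.3] med -2.8 z[177.8 211.1]
   hook x29 n6 y[-5.1 1.1] med -4.1 z[184.0 205.8]
   hook x35 n7 y[-5.7 2.0] med -2.6 z[190.9 212.9]
top gauge 101 med [ 55.9  -1.3 141.7] min [ 55.3 -27.3  97.6] max [ 59.7  26.3 172.1]
  plane x= [-0.  0.] *y,z + 54.5 at eye/TCP xy z: 57.1
   z92 n12 x 55.8 y[-27.4 13.7]
   z107 n16 x 55.9 y[-27.4 28.1]
   z122 n18 x 55.9 y[-27.5 27.2]
   z137 n19 x 55.7 y[-27.2 26.2]
   z152 n20 x 55.8 y[-27.3 28.9]
   z167 n16 x 56.5 y[-12.7 23.0]
   hook x5 n12 y[-12.1 8.9] med 0.2 z[213.7 224.7]
   hook x11 n7 y[-2.6 4.2] med 1.0 z[178.6 216.7]
   hook x17 n10 y[-2.4 4.5] med -0.4 z[175.2 213.4]
   hook x23 n10 y[-3.2 2.4] med -0.9 z[181.2 208.1]
   hook x29 n7 y[-3.3 3.0] med -2.1 z[184.8 210.5]
   hook x35 n5 y[-2.5 3.1] med 0.1 z[198.2 212.5]
```

To row units: -0.0335 m / 0.75 = -0.0447, -0.03 m / 0.75 = -0.04.

```bash
echo '{"plan":[[0.05, -0.0133, 0, 0, 0, 0, 0], [0.05, -0.0267, 0, 0, 0, 0, 0], [0.05, -0.04, 0, 0, 0, 0, 0], [0.05, -0.0447, 0, 0, 0, 0, 0], [0.05, -0.0447, 0, 0, 0, 0, 0]]}' > rows.txt && python3 -m creep rows.txt
echo '{"plan":[[0.05, 0, 0, 0, 0, 0, 0], [0.05, 0, 0, 0, 0, 0, 0], [0.05, 0, 0, 0.0013, 0, 0, 0]]}' > rows.txt && python3 -m creep rows.txt
```

```text
clock: 9.0
position: [0.5266, 0.2349, 0.1969]
tool_rot: [-3.141, -0.0, 0.103]
force: [-0.7, 0.9, -2.2]
grip_width: 0.0543
finger_force: 53.9
clock: 9.38
position: [0.5269, 0.2346, 0.1958]
tool_rot: [3.141, -0.0, 0.103]
force: [0.1, -0.4, -0.9]
grip_width: 0.0547
finger_force: 53.9
```

To row units: 0.012 m / 0.75 = 0.016, 0.009 m / 0.75 = 0.012.

```bash
echo '{"plan":[[0.05, 0, 0, 0.004, 0, 0, 0], [0.05, 0, 0, 0.008, 0, 0, 0], [0.05, 0, 0, 0.012, 0, 0, 0], [0.05, 0, 0, 0.016, 0, 0, 0], [0.05, 0, 0, 0.016, 0, 0, 0]]}' > rows.txt && python3 -m creep rows.txt
echo '{"plan":[[0.05, 0, 0, 0.004, 0, 0, 0], [0.05, 0, 0, 0.008, 0, 0, 0], [0.05, 0, 0, 0.012, 0, 0, 0], [0.05, 0, 0, 0.012, 0, 0, 0]]}' > rows.txt && python3 -m creep rows.txt
```

```text
clock: 10.0
position: [0.5269, 0.2346, 0.1837]
tool_rot: [3.141, -0.0, 0.103]
force: [2.9, 0.5, -0.9]
grip_width: 0.0549
finger_force: 54.0
clock: 10.5
position: [0.5269, 0.2347, 0.1745]
tool_rot: [3.141, -0.0, 0.103]
force: [3.2, 0.6, -2.4]
grip_width: 0.0545
finger_force: 53.8
```

To row units: 0.006 m / 0.75 = 0.008, 0.004 m / 0.75 = 0.0053.

```bash
echo '{"plan":[[0.05, 0, 0, 0.0027, 0, 0, 0], [0.05, 0, 0, 0.0053, 0, 0, 0], [0.05, 0, 0, 0.008, 0, 0, 0], [0.05, 0, 0, 0.008, 0, 0, 0]]}' > rows.txt && python3 -m creep rows.txt
echo '{"plan":[[0.05, -0.0013, 0, 0.0027, 0, 0, 0], [0.05, -0.0027, 0, 0.0053, 0, 0, 0], [0.05, -0.0027, 0, 0.0053, 0, 0, 0]]}' > rows.txt && python3 -m creep rows.txt
```

```text
clock: 11.0
position: [0.5267, 0.2346, 0.1686]
tool_rot: [3.141, 0.0, 0.103]
force: [3.9, 0.6, -2.9]
grip_width: 0.0545
finger_force: 53.9
clock: 11.38
position: [0.5242, 0.2344, 0.1645]
tool_rot: [3.141, 0.001, 0.103]
force: [-1.2, 0.5, -1.9]
grip_width: 0.0543
finger_force: 53.8
```

To row units: -0.001 m / 0.75 = -0.0013.

```bash
echo '{"plan":[[0.05, -0.0013, 0, 0.0013, 0, 0, 0], [0.05, -0.0013, 0, 0.0013, 0, 0, 0]]}' > rows.txt && python3 -m creep rows.txt
echo '{"plan":[[0.05, 0, 0, 0.0013, 0, 0, 0], [0.05, 0, 0, 0.0013, 0, 0, 0]]}' > rows.txt && python3 -m creep rows.txt
echo '{"plan":[[0.05, 0, 0, 0.0013, 0, 0, 0], [0.05, 0, 0, 0.0013, 0, 0, 0]]}' > rows.txt && python3 -m creep rows.txt
```

```text
clock: 11.62
position: [0.5235, 0.2343, 0.1637]
tool_rot: [3.142, 0.001, 0.103]
force: [-0.4, 0.0, -1.9]
grip_width: 0.0547
finger_force: 53.8
clock: 11.88
position: [0.5237, 0.2343, 0.1627]
tool_rot: [3.142, 0.0, 0.103]
force: [-0.6, -0.1, -2.2]
grip_width: 0.0541
finger_force: 53.8
clock: 12.12
position: [0.5237, 0.2343, 0.1617]
tool_rot: [3.142, 0.0, 0.103]
force: [-0.7, -0.3, -2.0]
grip_width: 0.0547
finger_force: 53.8
```

To row units: 0.001 m / 0.75 = 0.0013.

```bash
echo '{"plan":[[0.05, 0, 0, 0.0013, 0, 0, 0], [0.05, 0, 0, 0.0013, 0, 0, 0]]}' > rows.txt && python3 -m creep rows.txt
echo '{"plan":[[0.05, 0, 0, 0.0009, 0, 0, 0], [0.05, 0, 0, 0.0009, 0, 0, 0]]}' > rows.txt && python3 -m creep rows.txt
```

```text
clock: 12.38
position: [0.5238, 0.2343, 0.1608]
tool_rot: [3.142, 0.0, 0.103]
force: [-0.8, -0.2, -0.2]
grip_width: 0.0546
finger_force: 54.0
clock: 12.62
position: [0.5239, 0.2343, 0.1602]
tool_rot: [-3.141, -0.0, 0.103]
force: [-1.3, -0.1, 3.5]
grip_width: 0.0548
finger_force: 54.4
```

The gauge met the seat at TCP z = 0.161, as predicted. I'll hold briefly, then lift to feel for the latch.

To row units: -0.009 m / 0.75 = -0.012, -0.006 m / 0.75 = -0.008.

```bash
echo '{"plan":[[0.05, 0, 0, 0, 0, 0, 0], [0.05, 0, 0, -0.0007, 0, 0, 0], [0.05, 0, 0, -0.004, 0, 0, 0], [0.05, 0, 0, -0.008, 0, 0, 0], [0.05, 0, 0, -0.012, 0, 0, 0]]}' > rows.txt && python3 -m creep rows.txt
echo '{"plan":[[0.05, 0, 0, -0.0013, 0, 0, 0], [0.05, 0, 0, -0.0013, 0, 0, 0]]}' > rows.txt && python3 -m creep rows.txt
echo '{"plan":[[0.05, 0, 0, -0.0011, 0, 0, 0], [0.05, 0, 0, -0.0011, 0, 0, 0]]}' > rows.txt && python3 -m creep rows.txt
```

```text
clock: 13.25
position: [0.5238, 0.2344, 0.1693]
tool_rot: [3.142, 0.0, 0.103]
force: [0.4, -0.7, -1.6]
grip_width: 0.0547
finger_force: 54.0
clock: 13.5
position: [0.5238, 0.2344, 0.1701]
tool_rot: [-3.142, -0.0, 0.103]
force: [0.2, -0.6, -2.6]
grip_width: 0.0547
finger_force: 54.0
clock: 13.75
position: [0.5238, 0.2343, 0.1709]
tool_rot: [3.142, -0.0, 0.103]
force: [0.3, -0.7, -2.1]
grip_width: 0.0543
finger_force: 54.0
```

Now 9.9 mm above the seat. I'll continue in small steps, checking the force after each.

To row units: -0.0007 m / 0.75 = -0.0009.

```bash
echo '{"plan":[[0.05, 0, 0, -0.0009, 0, 0, 0], [0.05, 0, 0, -0.0009, 0, 0, 0]]}' > rows.txt && python3 -m creep rows.txt | grep -E 'pos|force: \['
echo '{"plan":[[0.05, 0, 0, -0.0008, 0, 0, 0], [0.05, 0, 0, -0.0008, 0, 0, 0]]}' > rows.txt && python3 -m creep rows.txt| grep -E 'pos|force: \['
echo '{"plan":[[0.05, 0, 0, -0.0008, 0, 0, 0], [0.05, 0, 0, -0.0008, 0, 0, 0]]}' > rows.txt && python3 -m creep rows.txt| grep -E 'pos|force: \['
```

```text
position: [0.5238, 0.2343, 0.1716]
force: [-0.2, 0.6, -1.7]
position: [0.5238, 0.2343, 0.1722]
force: [0.4, 0.3, -1.6]
position: [0.5238, 0.2344, 0.1729]
force: [0.4, -0.2, -1.8]
```

To row units: -0.0005 m / 0.75 = -0.0007.

```bash
echo '{"plan":[[0.05, 0, 0, -0.0007, 0, 0, 0], [0.05, 0, 0, -0.0007, 0, 0, 0]]}' > rows.txt && python3 -m creep rows.txt | grep -E 'pos|force: \['
```

```text
position: [0.5238, 0.2344, 0.1733]
force: [-1.2, -1.3, -2.4]
```

To row units: -0.0005 m / 0.75 = -0.0007.

```bash
cat > ok.py <<'E'
from h import *; import sys
s=bot.observe(); print(s['position'].round(4),s['force'].round(1)); sys.exit(s['force'][2]<-5)
E
echo '{"plan":[[0.05, 0, 0, -0.0007, 0, 0, 0], [0.05, 0, 0, -0.0007, 0, 0, 0]]}' > rows.txt && python3 -m creep rows.txt>/dev/null; python3 ok.py && 
echo '{"plan":[[0.05, 0, 0, -0.0007, 0, 0, 0], [0.05, 0, 0, -0.0007, 0, 0, 0]]}' > rows.txt && python3 -m creep rows.txt>/dev/null; python3 ok.py && 
echo '{"plan":[[0.05, 0, 0, -0.0007, 0, 0, 0], [0.05, 0, 0, -0.0007, 0, 0, 0]]}' > rows.txt && python3 -m creep rows.txt>/dev/null && python3 ok.py && 
echo '{"plan":[[0.05, 0, 0, -0.0007, 0, 0, 0], [0.05, 0, 0, -0.0007, 0, 0, 0]]}' > rows.txt && python3 -m creep rows.txt>/dev/null && python3 ok.py && 
echo '{"plan":[[0.05, 0, 0, -0.0007, 0, 0, 0], [0.05, 0, 0, -0.0007, 0, 0, 0]]}' > rows.txt && python3 -m creep rows.txt>/dev/null && python3 ok.py && 
echo '{"plan":[[0.05, 0, 0, -0.0007, 0, 0, 0], [0.05, 0, 0, -0.0007, 0, 0, 0]]}' > rows.txt && python3 -m creep rows.txt>/dev/null && python3 ok.py
```

```text
[0.5238 0.2344 0.1738] [ 0.  -0.9 -2.2]
[0.5238 0.2344 0.1738] [ 0.  -0.9 -2.2]False
False
```

To row units: -0.0005 m / 0.75 = -0.0007.

```bash
sed -i "s/sys.exit(/sys.exit(int(/;s/<-5)/<-5))/" ok.py
echo '{"plan":[[0.05, 0, 0, -0.0007, 0, 0, 0], [0.05, 0, 0, -0.0007, 0, 0, 0]]}' > rows.txt && python3 -m creep rows.txt>/dev/null && python3 ok.py && 
echo '{"plan":[[0.05, 0, 0, -0.0007, 0, 0, 0], [0.05, 0, 0, -0.0007, 0, 0, 0]]}' > rows.txt && python3 -m creep rows.txt>/dev/null && python3 ok.py && 
echo '{"plan":[[0.05, 0, 0, -0.0007, 0, 0, 0], [0.05, 0, 0, -0.0007, 0, 0, 0]]}' > rows.txt && python3 -m creep rows.txt>/dev/null && python3 ok.py && 
echo '{"plan":[[0.05, 0, 0, -0.0007, 0, 0, 0], [0.05, 0, 0, -0.0007, 0, 0, 0]]}' > rows.txt && python3 -m creep rows.txt>/dev/null && python3 ok.py && 
echo '{"plan":[[0.05, 0, 0, -0.0007, 0, 0, 0], [0.05, 0, 0, -0.0007, 0, 0, 0]]}' > rows.txt && python3 -m creep rows.txt>/dev/null && python3 ok.py
```

```text
[0.5238 0.2344 0.1743] [ 0.   0.1 -1.3]
[0.5238 0.2344 0.1748] [-0.1  0.6 -1.3]
[0.5238 0.2344 0.1753] [-0.1  0.1 -1.6]
[0.5238 0.2343 0.1759] [ 0.3  0.7 -2.4]
[0.5238 0.2343 0.1763] [-0.5 -0.4 -2.4]
```

To row units: -0.0005 m / 0.75 = -0.0007.

```bash

echo '{"plan":[[0.05, 0, 0, -0.0007, 0, 0, 0], [0.05, 0, 0, -0.0007, 0, 0, 0]]}' > rows.txt && python3 -m creep rows.txt>/dev/null && python3 ok.py && 
echo '{"plan":[[0.05, 0, 0, -0.0007, 0, 0, 0], [0.05, 0, 0, -0.0007, 0, 0, 0]]}' > rows.txt && python3 -m creep rows.txt>/dev/null && python3 ok.py && 
echo '{"plan":[[0.05, 0, 0, -0.0007, 0, 0, 0], [0.05, 0, 0, -0.0007, 0, 0, 0]]}' > rows.txt && python3 -m creep rows.txt>/dev/null && python3 ok.py && 
echo '{"plan":[[0.05, 0, 0, -0.0007, 0, 0, 0], [0.05, 0, 0, -0.0007, 0, 0, 0]]}' > rows.txt && python3 -m creep rows.txt>/dev/null && python3 ok.py && 
echo '{"plan":[[0.05, 0, 0, -0.0007, 0, 0, 0], [0.05, 0, 0, -0.0007, 0, 0, 0]]}' > rows.txt && python3 -m creep rows.txt>/dev/null && python3 ok.py && 
echo '{"plan":[[0.05, 0, 0, -0.0007, 0, 0, 0], [0.05, 0, 0, -0.0007, 0, 0, 0]]}' > rows.txt && python3 -m creep rows.txt>/dev/null && python3 ok.py && 
echo '{"plan":[[0.05, 0, 0, -0.0007, 0, 0, 0], [0.05, 0, 0, -0.0007, 0, 0, 0]]}' > rows.txt && python3 -m creep rows.txt>/dev/null && python3 ok.py
```

```text
[0.5238 0.2344 0.1768] [ 0.8 -1.  -2.3]
[0.5238 0.2343 0.1773] [ 0.4 -1.  -3.1]
[0.5238 0.2344 0.1778] [-0.2 -0.1 -2.1]
[0.5238 0.2344 0.1783] [-0.7  0.1 -1.5]
[0.5237 0.2343 0.1787] [ 0.   0.9 -3.4]
[0.5235 0.2343 0.1791] [-1.2 -0.5 -6.4]
```

The latch stop is at about 17.7 mm. I'll increase towards 10 N.

To row units: -0.0004 m / 0.75 = -0.0005.

```bash

echo '{"plan":[[0.05, 0, 0, -0.0005, 0, 0, 0], [0.05, 0, 0, -0.0005, 0, 0, 0]]}' > rows.txt && python3 -m creep rows.txt>/dev/null; python3 ok.py
```

```text
[0.5235 0.2343 0.1795] [ -0.6   0.2 -11. ]
```

Careful with the scale: shifts go in shares of 750 mm and turns go in shares of 2 pi rad. That gives: -0.0001 m / 0.75 = -0.0001.

```bash

echo '{"plan":[[0.05, 0, 0, -0.0001, 0, 0, 0], [0.05, 0, 0, -0.0001, 0, 0, 0], [0.05, 0, 0, -0.0001, 0, 0, 0]]}' > rows.txt && python3 -m creep rows.txt>/dev/null; python3 ok.py
echo '{"plan":[[0.05, 0, 0, 0, 0, 0, 0], [0.05, 0, 0, 0, 0, 0, 0]]}' > rows.txt && python3 -m creep rows.txt>/dev/null; python3 ok.py
```

```text
[0.5236 0.2344 0.1797] [ -1.9  -0.1 -13.2]
[0.5237 0.2344 0.1797] [ -0.3   0.  -14.1]
```

```bash

echo '{"plan":[[0.05, 0, 0, 0.004, 0, 0, 0], [0.05, 0, 0, 0.0107, 0, 0, 0], [0.05, 0, 0, 0.0173, 0, 0, 0], [0.05, 0, 0, 0.0233, 0, 0, 0], [0.05, 0, 0, 0.0233, 0, 0, 0]]}' > rows.txt && python3 -m creep rows.txt>/dev/null; python3 ok.py
echo '{"plan":[[0.05, 0, 0, 0.0009, 0, 0, 0], [0.05, 0, 0, 0.0019, 0, 0, 0], [0.05, 0, 0, 0.0019, 0, 0, 0]]}' > rows.txt && python3 -m creep rows.txt>/dev/null; python3 ok.py
```

```text
[0.5237 0.2343 0.162 ] [-0.  -0.8 -2. ]
[0.5238 0.2344 0.161 ] [ 0.1  0.  -0.2]
```

To row units: 0.0003 m / 0.75 = 0.0004.

```bash

echo '{"plan":[[0.05, 0, 0, 0.0004, 0, 0, 0], [0.05, 0, 0, 0.0004, 0, 0, 0]]}' > rows.txt && python3 -m creep rows.txt 20 >/dev/null; python3 ok.py
echo '{"plan":[[0.056, 0, 0, 0, 0, 0, 0], [0.06, 0, 0, 0, 0, 0, 0], [0.066, 0, 0, 0, 0, 0, 0], [0.072, 0, 0, 0, 0, 0, 0], [0.076, 0, 0, 0, 0, 0, 0]]}' > rows.txt && python3 -m creep rows.txt
python3 - <<'E'
from h import *
p,d=grab_frame('side'); cv2.imwrite('pics/s3.png',cv2.resize(p[130:230,220:320],(600,600),interpolation=cv2.INTER_CUBIC))
E
```

```text
[0.5238 0.2344 0.1607] [-1.  -0.4  0.5]
clock: 20.5
position: [0.5238, 0.2344, 0.1606]
tool_rot: [-3.142, -0.0, 0.103]
force: [-0.9, -0.3, 0.4]
grip_width: 0.0761
finger_force: 0.0
```

View pics/s3.png

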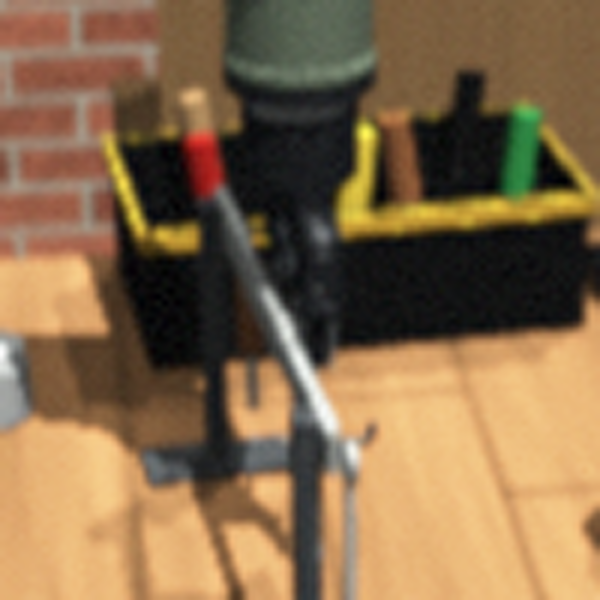

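The gripper is open and the gauge is hidden behind the finger and rail, around crop (320,300). I'll withdraw straight up, then check.

To row units: -0.09 m / 0.75 = -0.12, -0.05 m / 0.75 = -0.0667.

```bash

echo '{"plan":[[0.082, 0, 0, 0, 0, 0, 0], [0.082, 0, 0, -0.0067, 0, 0, 0], [0.082, 0, 0, -0.0267, 0, 0, 0], [0.082, 0, 0, -0.0667, 0, 0, 0], [0.082, 0, 0, -0.12, 0, 0, 0]]}' > rows.txt && python3 -m creep rows.txt
echo '{"plan":[[0.082, 0.08, 0, -0.0667, 0, 0, 0], [0.082, 0.16, 0, -0.08, 0, 0, 0], [0.082, 0.2267, 0, -0.08, 0, 0, 0], [0.082, 0.2267, 0, -0.08, 0, 0, 0], [0.082, 0.2267, 0, -0.08, 0, 0, 0]]}' > rows.txt && python3 -m creep rows.txt|head -3
python3 - <<'E'
from h import *
o=np.zeros((400,800,3),np.uint8)
p,d=grab_frame('side'); np.save('s1.npy',d); o[:,:400]=cv2.resize(p[140:220,240:320],(400,400),interpolation=cv2.INTER_CUBIC)
p,d=grab_frame('top'); np.save('t1.npy',d); o[:,400:]=cv2.resize(p[175:255,160:240],(400,400),interpolation=cv2.INTER_CUBIC)
cv2.imwrite('pics/c4.png',o)
n=np.array([.9947,.1025]);v=np.array([-.1025,.9947]); c=np.array([.5013,.216])+.004*n+.0146*v
for nm,f in(('side','s1.npy'),('top','t1.npy')):
    w=pts(nm,np.load(f)); X=(w[...,:2]-c)@n*1e3; Y=(w[...,:2]-c)@v*1e3; Z=w[...,2]*1e3
    for z in range(55,240,12):
        k=(X>5)&(X<45)&(abs(Y)<40)&(Z>=z)&(Z<z+12)
        if k.sum()>2: print(nm,z,k.sum(),'x %.1f y[%.1f %.1f] zmax %.1f'%(np.median(X[k]),Y[k].min(),Y[k].max(),Z[k].max()))
E
```

```text
clock: 21.18
position: [0.5236, 0.2341, 0.2522]
tool_rot: [3.141, 0.0, 0.102]
force: [0.2, -0.6, 0.7]
grip_width: 0.0823
finger_force: 0.0
clock: 21.8
position: [0.6925, 0.2511, 0.311]
tool_rot: [3.141, 0.0, 0.102]
side 163 5 x 18.9 y[-25.9 -9.6] zmax 174.0
side 175 20 x 18.9 y[-30.8 15.8] zmax 187.0
side 187 13 x 21.1 y[-31.4 26.2] zmax 197.2
side 199 10 x 30.0 y[-14.4 2.2] zmax 210.5
side 211 11 x 11.0 y[-17.7 11.9] zmax 222.8
side 223 3 x 8.1 y[-6.9 9.4] zmax 225.8
top 115 5 x 17.5 y[-12.1 2.9] zmax 125.6
top 127 10 x 17.4 y[-27.7 0.9] zmax 137.3
top 139 6 x 17.8 y[-27.6 -6.8] zmax 150.9
top 151 7 x 18.0 y[-26.7 25.0] zmax 162.4
top 163 6 x 17.5 y[-27.5 27.2] zmax 173.9
top 175 25 x 18.2 y[-26.8 28.6] zmax 186.9
top 187 24 x 19.8 y[-26.2 27.5] zmax 194.1
top 199 16 x 30.5 y[-3.6 5.1] zmax 210.9
top 211 16 x 13.5 y[-11.9 6.0] zmax 222.4
top 223 7 x 6.2 y[-6.0 8.7] zmax 225.8
```

View pics/c4.png

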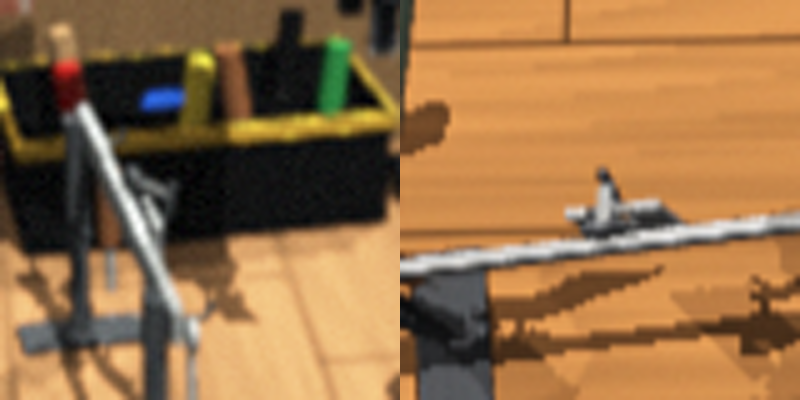

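The top crop shows the gauge on the hook, its top bar at crop (620,213) with the bright latch flap across it at (605,205). Its top edge is at z ≈ 190 mm, which is the seat plus 8. It is centred, upright and the arm is clear.

```bash
python3 -c "
from h import *
print(bot.observe()['clock'],job.job_done())"
```

```text
the job is handed in; nothing more can be done
21.9 None
```

The gauge hangs fully down on the hook with its graduated face outward and the latch shut; the latch held a pull of about 12 N, and I let go and handed the job in at 21.9 s (no verdict came back).

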